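# Check an eyepiece tube with a gauge rod

### The arm

A 6-joint arm with a two-finger parallel gripper is mounted at the origin on the work surface. World frame = base frame: x ahead of the robot, y to its left, z up, the work surface at z = 0. Lengths are in m, angles in rad, forces in N, time in s.
With the tool pointing down it reaches from about 0.35 to 0.85 m from the base axis. Payload 8.1 kg.
Tool frame: the origin (TCP) lies on the centre line of the jaws, within the pads' length; the fingertips stand ctrl.nose_length ahead of it and the grasp point (between the pads) is the TCP (ctrl.nose_length is the distance from the TCP to the fingertips, in m); z points along the fingers, y is the direction in which the jaws open and shut (so a half turn about z gives the same grasp; the last joint's range is limited). The gripper opens to 85 mm and grips with 20 to 120 N. Pads are 22 mm wide; open, the fingers measure 114 mm over their backs; the gripper's body (76 mm by 85 mm) begins 54 mm behind the grasp point. The pads swing forward as they close: fully open they stand 13 mm farther back than shut.
Start: joints at [-1.288, 0.13, 1.488, -0, 1.523, -0.085], TCP at [0.216, -0.56, 0.25] pointing down, gripper open.
Joint ranges: [-2.96, 2.96], [-0.89, 2.26], [0.02, 2.5], [-1.34, 4.48], [0, 2.73], [-2.66, 2.66]. Speed limits (rad/s): [2.39, 2.39, 2.79, 3.14, 3.14, 3.14].

### API

Orientations are given as a 3x3 rotation matrix whose columns are the frame's x, y, z axes.
In Python, from station import monitor, eyes, order, ctrl gives the robot as it stands. The module is installed in compiled form; this text tells all that it offers.
- The arm moves only by the tool play_rows, never from a script. Its argument "commands" is text: rows parted by semicolons, each of 5 numbers parted by spaces: the shift along the world's x, y, z scaled (see below), then the turn about the world's z scaled (see below), then the finger opening in mm, from 0 to 85.4. A call has exactly 5 rows; each row shifts and turns the commanded pose from where the row before left it; what a row does not reach is not made up. The controller multiplies each number of a shift by 30 mm and each number of a turn by 90 degrees. A row lasts 1/12 s, in which the tool goes at most 41.7 mm and 7.16 degrees, less where a joint would pass 70% of its speed; a pose out of reach is approached as far as the arm can. A call with a number of a shift or a turn outside -1 to 1 is refused whole. A call with a gripper value outside its range is refused whole. The fingers move at their own pace and stop on an object; the grip force is fixed at half the most. Time passes only in rows, so rows that do not move let the fingers close, or fill a call up. It gives the time, the measured TCP pose, the force and the opening at its end, in the units of the state.
- monitor.observe(): the state, without advancing time (a new reading comes with each control period).
- eyes.read_camera(name): name is "scene" or "top"; returns (picture, depth): 384x512x3 uint8, blue, green, red; 384x512 float32, m along the optical axis (not along the pixel's ray), 0 where there is no reading.
- eyes.get_calibration(name): a dict with "mtx" (3x3 intrinsics, pixels), "T" (4x4, takes a point from camera to world coordinates). Camera axes: x right, y down, z forward; pixel columns grow to the right and rows downward; lengths in m; the calibration is good to about 2 mm. A picture is of the moment at which its call begins. get_calibration takes no time and is no camera call.
- order.sign_off(): hands the job in, once; it reports no verdict.
The state is a dict: "t": time; "qpos": joint angles; "qd": joint speeds; "effort": joint torques, N m; "tcp_pos": TCP position; "tcp_rot": TCP orientation; "wrist_force": force on the tool from outside, world axes, zero at the start; "torque": the same for the moment, N m; "grip_width": opening from 0.0 (shut) to 1.0 (fully open).
Only numpy, scipy, OpenCV 4.12 (cv2) and the standard library are available. Lean on these libraries where they do the work, as an engineer would, in place of code of your own. Each camera call takes 0.05 s, during which the arm holds its last target. There are 200 camera calls.

### The job

Pull the loose dust plug out of the open eyepiece tube of the microscope head and set it down, not drop it, in the small, empty, square white dish. Then take the steel gauge rod from its rest, slide its tip gently into that tube until the collar stops against the rim, and withdraw it completely. Finish while holding the gauge still in the gripper, rod level, with its tip about 10 cm above the white reading plate; leave everything else on the table as it stands.

Things in the scene. Friction and masses are not known exactly. Their poses are not given: they have to be found in the camera images.
- tube: Black eyepiece tube to be checked, fixed on the head. Origin: centre of its mouth, in the rim's plane, 185 mm above the table. +z: the tube's axis OUT of the mouth, rising 35 deg, away from the robot; y is level. Outside 36 mm, bore 24.5 mm, blind, 71 mm deep; 75 mm of it stand clear of the housing. A second tube, 84 mm to -y, has an eyepiece (36 mm wide, 32 mm past the mouth plane): not that one
- head: Microscope viewing head, white housing on a fixed stand (dark base plate 170 x 150 mm, column). Origin: on the table under the housing; +x: level direction in which the two tubes look out. The open tube's mouth is at x 60, y 42, z 185 mm. The housing is 160 mm wide and its top is 165 mm up.
- cap: Loose grey dust plug, 40 g. Origin: on its axis, at the flange face that rests on the tube's rim; +z: its axis out of the tube. Spigot 22 mm across, z -22 to 0, loose in the bore; square flange 38 x 38 mm, z 0 to 6; round knob 18 mm across, z 6 to 32 mm, to grip. It slides out along the tube's axis without force. Laid down, it rests on a flange edge and the spigot's end, knob up about 20 degrees.
- dish: Shallow white open square dish, fixed, outside 118 x 118 x 26 mm, walls 4 mm, floor about 4 mm thick. Origin: centre of its underside on the table; x, y along its sides. The plug may lie anyhow inside.
- gauge: Steel gauge rod, about 160 g, 146 mm long. Origin: on its axis in the handle, within 10 mm of its centre of mass; +x: along the axis to the tip. Square handle 20 x 20 mm from x -54 to 28 mm; round collar 38 mm across, x 28 to 36; round rod 18 mm across, x 36 to 92 mm, end slightly tapered. It lies level in the rest, axis 42 mm above the table.
- gauge_tip (a point): Centre of the gauge's tip face, at gauge x 92 mm.
- gauge_collar (a point): On the gauge's axis at the collar's face that meets the tube's rim, at gauge x 36 mm; 56 mm of rod stand ahead of it.
- rest: Aluminium gauge rest, fixed: base 150 x 56 x 8 mm, two notched supports 10 mm thick under the handle (x -50 to -40 mm) and under the rod (x 67 to 77 mm), cheeks up to 43 mm above the table. Origin on the table under the gauge's, same x axis, as the gauge lies at the start. Between the supports the handle is free to grip from x -38 to 26 mm. The gauge lifts straight up.
- plate: White ceramic reading plate, fixed, flat, 120 x 120 x 8 mm with dark scale ticks. Origin: centre of its underside on the table; x, y along its sides.
- slide_box: Bystander, loose: grey slide mailer box, 32 x 85 x 26 mm, lying. Origin: centre of its underside. Leave it where it is.
- objective: Bystander, loose: spare objective lens, metal, 31 mm across, 44 mm high, standing. Origin: centre of its underside. Leave it where it is.
- eyepiece: Bystander, loose: spare black eyepiece, 36 mm across, 50 mm high, standing. Origin: centre of its underside. Leave it where it is.
- pot: Bystander, loose: small glass pot, 72 mm across, 50 mm high. Origin: centre of its underside. Leave it where it is.
- bottle: Bystander, loose: small amber bottle with white cap, 44 mm across, 85 mm high. Origin: centre of its underside. Leave it where it is.
- ring: Bystander, loose: brass retaining ring, 48 mm outside, 8 mm high, lying flat. Origin: centre of its underside. Leave it where it is.
Not all that is in view belongs to the job. Leave any purple look-alike of the cap alone. There is more than one size of the plate; the job needs the larger.

How it is judged:
On the way, in this order (a step that is already met when the one before it is completed fails the run):
1. the dust plug lies released and at rest in the dish (x of cap in the frame of dish between -0.055 and 0.055 m and y of cap in the frame of dish between -0.055 and 0.055 m and z of cap in the frame of dish between 0 and 0.05 m and contact force between cap and dish above 0.1 N and contact force between the fingers and cap below 0.05 N and linear speed of cap below 0.03 m/s), for 0.2 s.
2. the gauge's rod is in the tube with the collar against the rim (within 3 mm) (z of gauge_collar in the frame of tube between -0.004 and 0.003 m and x of gauge_collar in the frame of tube between -0.007 and 0.007 m and y of gauge_collar in the frame of tube between -0.007 and 0.007 m and z of gauge_tip in the frame of tube below -0.045 m and angle between the x axis of gauge and the z axis of tube, either way round below 0.15 rad and contact force between gauge and tube above 0.2 N), for 0.1 s.
3. the gauge is withdrawn completely from the tube (z of gauge_tip in the frame of tube above 0.01 m and contact force between gauge and tube below 0.05 N), for 0.1 s.
At the end, for the whole second after the job is handed in: The plug lies in the dish, let go. The gauge is held still in the fingers (under 0.03 m/s), touching nothing else, level within 0.15 rad, its tip over the 120 x 120 mm plate and 50 to 170 mm above its top (x of cap in the frame of dish between -0.055 and 0.055 m and y of cap in the frame of dish between -0.055 and 0.055 m and z of cap in the frame of dish between 0 and 0.05 m and contact force between cap and dish above 0.1 N and contact force between the fingers and cap below 0.05 N and angle between gauge's own x axis and vertical between 1.4208 and 1.7208 rad and x of gauge_tip in the frame of plate between -0.06 and 0.06 m and y of gauge_tip in the frame of plate between -0.06 and 0.06 m and z of gauge_tip in the frame of plate between 0.058 and 0.178 m and contact force between the fingers and gauge above 1 N and linear speed of gauge below 0.03 m/s and angular speed of gauge below 0.2 rad/s and contact force between gauge and head below 0.1 N and contact force between gauge and tube below 0.1 N and contact force between gauge and rest below 0.1 N and contact force between gauge and dish below 0.1 N and contact force between gauge and slide_box below 0.1 N and contact force between gauge and objective below 0.1 N and contact force between gauge and eyepiece below 0.1 N and contact force between gauge and pot below 0.1 N and contact force between gauge and bottle below 0.1 N and contact force between gauge and ring below 0.1 N); the arm keeps its last pose, push and grip.
It fails at once if a bystander is shifted by more than 20 mm (distance of any of slide_box, objective, eyepiece, pot, bottle, ring from where it was at the start of the episode above 0.02 m).
It fails at once if the gauge is rammed against the tube (over 40 N) (contact force between gauge and tube above 40 N).
It fails at once if the plug is dropped (falls free faster than 0.6 m/s) (contact force between the fingers and cap below 0.01 N and linear speed of cap above 0.6 m/s).
It fails at once if the gauge is dropped (falls free faster than 0.6 m/s) (contact force between the fingers and gauge below 0.01 N and linear speed of gauge above 0.6 m/s).
It also fails if it takes over 72 s, if anything falls off the work surface, if the arm or the gripper's body presses on something with over 40 N, if the wrist force passes 120 N, or if a joint passes its speed limit or range.

## Working session

There is one attempt and no reset: what is moved stays moved. The work goes in short steps, Python scripts to look and compute and a tool call to move; the robot and the scene stay as the last step left them, time stands still between calls to the robot, and variables do not carry over. Pictures are saved under pics/ and viewed, about 8 in all and at most 12, crops included, and the job is handed in when it is done.

Besides the shell and the picture viewer there is one more tool, called after ">>>" as name(argument=value, ...) on one line, values as JSON. play_rows: Moves the arm, as the interface text tells. Its arguments: {"type":"object","properties":{"commands":{"type":"string"}},"required":["commands"]}

```bash
mkdir -p pics
cat > h.py <<'E'
import numpy as np,cv2
from station import monitor,eyes,order,ctrl
def cap(n,tag):
    im,d=eyes.read_camera(n); cv2.imwrite(f'pics/{tag}.png',im); np.savez(f'pics/{tag}.npz',im=im,d=d); return im,d
def cloud(n,d):
    c=eyes.get_calibration(n);K=c['mtx'];T=c['T']
    v,u=np.indices(d.shape); P=np.stack([(u-K[0,2])/K[0,0]*d,(v-K[1,2])/K[1,1]*d,d],-1)
    W=P@T[:3,:3].T+T[:3,3]; W[d==0]=np.nan; return W
E
python3 - <<'E'
from h import *
np.set_printoptions(precision=4,suppress=True)
a,_=cap('top','top0');b,_=cap('scene','sc0')
print(monitor.observe(),ctrl.nose_length,[x for x in dir(ctrl) if x[0]!='_'])
for n in('top','scene'):print(eyes.get_calibration(n))
E
```

```text
{'t': 0.1, 'qpos': array([-1.2884,  0.1311,  1.4892,  0.    ,  1.523 , -0.0854]), 'qd': array([-0.0003, -0.0007, -0.0012, -0.0009,  0.0013, -0.0016]), 'effort': array([  0.0012, -57.0953, -50.1941,  -0.0001,   0.0083,   0.    ]), 'tcp_pos': array([ 0.2156, -0.5594,  0.2493]), 'tcp_rot': array([[ 0.9331,  0.3596, -0.0005],
       [ 0.3596, -0.9331,  0.0016],
       [ 0.0002, -0.0017, -1.    ]]), 'wrist_force': array([ 0.2894, -0.2563, -0.1937]), 'torque': array([ 0.0123,  0.008 , -0.0082]), 'grip_width': 0.9993093867436517} 0.019 ['Unreachable', 'nose_length']
{'mtx': array([[444.3707,   0.    , 254.358 ],
       [  0.    , 444.3707, 196.1193],
       [  0.    ,   0.    ,   1.    ]]), 'T': array([[-0.0293, -0.9893,  0.1432,  0.3292],
       [-0.9994,  0.0314,  0.0127,  0.0491],
       [-0.0171, -0.1427, -0.9896,  1.3525],
       [ 0.    ,  0.    ,  0.    ,  1.    ]])}
{'mtx': array([[472.9149,   0.    , 262.27  ],
       [  0.    , 472.9149, 188.7799],
       [  0.    ,   0.    ,   1.    ]]), 'T': array([[ 0.1998,  0.7307, -0.6528,  1.3237],
       [ 0.9797, -0.1387,  0.1445, -0.1393],
       [ 0.015 , -0.6684, -0.7436,  1.0552],
       [ 0.    ,  0.    ,  0.    ,  1.    ]])}
```

View pics/top0.png

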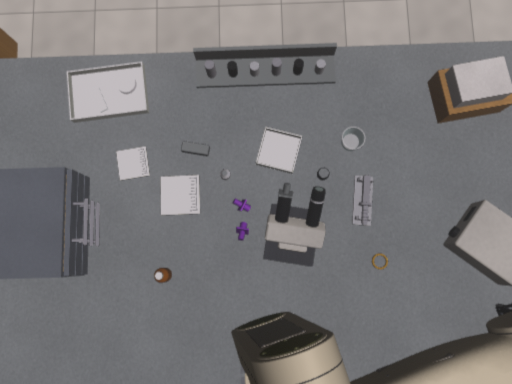

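View pics/sc0.png

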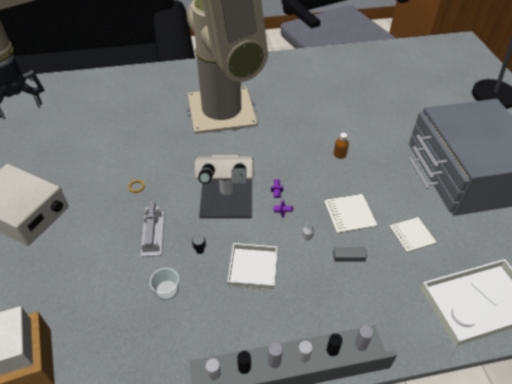

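Run:
```python
from h import *
np.set_printoptions(precision=4,suppress=True)
a=np.load('pics/top0.npz');im,d=a['im'],a['d'];W=cloud('top',d)
b=np.load('pics/sc0.npz');ims=b['im'];Ws=cloud('scene',b['d'])
c1=cv2.resize(im[165:270,255:395],None,fx=4,fy=4,interpolation=cv2.INTER_CUBIC)
c2=cv2.resize(ims[150:260,130:300],None,fx=3.3,fy=3.3,interpolation=cv2.INTER_CUBIC)
cv2.imwrite('pics/c1.png',c1);cv2.imwrite('pics/c2.png',c2)
z=W[...,2]
def rect(name,u0,u1,v0,v1,zlo,zhi,W=W,img=None,vmin=0):
    m=np.zeros(W.shape[:2],bool);m[v0:v1,u0:u1]=1
    m&=(W[...,2]>zlo)&(W[...,2]<zhi)
    if vmin:m&=(im.min(-1)>vmin)
    p=W[m];r=cv2.minAreaRect((p[:,:2]*1000).astype(np.float32));print(name,len(p),r,'meanz',p[:,2].mean(),np.percentile(p[:,2],[2,98]))
rect('plate',155,208,168,222,.003,.02,vmin=150)
rect('dish',250,308,122,178,.015,.04)
rect('dishfloor',250,308,122,178,-.005,.04)
rect('rest',350,378,172,228,.015,.08)
rect('gaugehi',350,378,172,228,.046,.08)
rect('restall',350,378,172,228,.005,.08)
rect('housing',262,330,205,255,.15,.175)
rect('base',262,330,205,270,.004,.03)
rect('bottle',150,180,262,290,.02,.1);rect('obj',218,233,165,182,.02,.1);rect('eyep',314,332,165,182,.02,.1);rect('pot',338,370,122,155,.02,.1)
# tube ridges
for n,u0,u1 in(('open',274,298),('ep',302,328)):
  for v in range(180,220,3):
    row=W[v,u0:u1];k=np.nanargmax(row[:,2]);print(n,v,u0+k,row[k], end=' ')
    hi=row[row[:,2]>.12];print(len(hi),hi[:,1].min() if len(hi) else '',hi[:,1].max() if len(hi) else '')
```

```text
plate 1421 ((536.0974731445312, 295.0115966796875), (119.9902572631836, 117.81938934326172), 0.5813140869140625) meanz 0.008741947426221723 [0.0038 0.0142]
dish 253 ((663.5562744140625, -12.228469848632812), (117.77925109863281, 120.31278228759766), 73.73104095458984) meanz 0.02500906175899817 [0.0165 0.0318]
dishfloor 3188 ((670.3504638671875, -13.190910339355469), (179.4625244140625, 178.48568725585938), 87.95881652832031) meanz 0.004240910519110396 [-0.0038  0.0275]
rest 454 ((497.0022277832031, -258.50262451171875), (51.519073486328125, 144.60922241210938), 84.07598876953125) meanz 0.04788866184355093 [0.0185 0.0593]
gaugehi 322 ((496.29510498046875, -259.4237976074219), (35.64921188354492, 142.83042907714844), 88.89386749267578) meanz 0.05213775378305423 [0.0468 0.0602]
restall 900 ((503.7413024902344, -265.05694580078125), (82.27100372314453, 170.1046905517578), 87.14852905273438) meanz 0.028438186005722746 [0.0052 0.0574]
housing 976 ((427.7084045410156, -46.666046142578125), (159.4483184814453, 84.12338256835938), 80.30389404296875) meanz 0.1591913533054145 [0.1505 0.1727]
ba
[... 2218 characters left out ...]
] 14 -0.11761392663400969 -0.08506158811824988
ep 198 318 [ 0.4839 -0.1004  0.2135] 15 -0.11902914817283242 -0.08299276959448904
ep 201 317 [ 0.4771 -0.0984  0.2063] 14 -0.1161540543109584 -0.0822700611503196
ep 204 316 [ 0.47   -0.0961  0.2002] 14 -0.11337234365003493 -0.08053148818147596
ep 207 319 [ 0.4625 -0.1042  0.1951] 14 -0.11479082463166776 -0.07999858184374548
ep 210 315 [ 0.4554 -0.094   0.1907] 14 -0.11149840278954651 -0.07777513294957239
ep 213 315 [ 0.4481 -0.0942  0.1851] 13 -0.10786419701154815 -0.07738357227105974
ep 216 316 [ 0.4406 -0.0971  0.1799] 14 -0.10974946351379986 -0.07550305322563614
ep 219 315 [ 0.4329 -0.0944  0.1775] 15 -0.10724278796512307 -0.06504399340241304
```

View pics/c1.png

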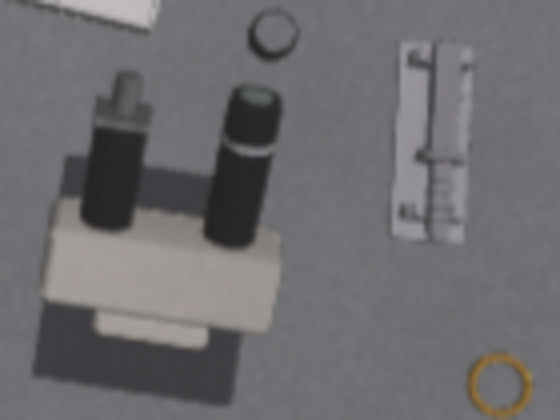

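View pics/c2.png

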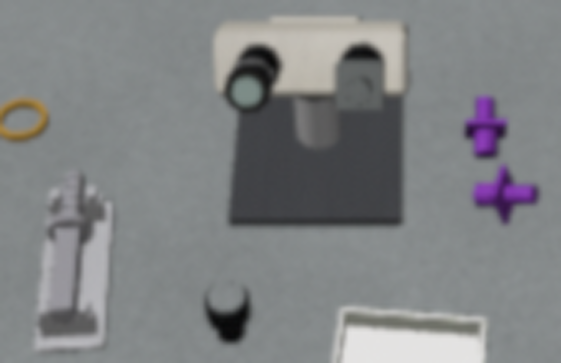

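>>> play_rows(commands="0.5 0.89 0.34 -0.018 60; 0.5 0.89 0.34 -0.018 60; 0.5 0.89 0.34 -0.018 60; 0.5 0.89 0.34 -0.018 60; 0.5 0.89 0.34 -0.018 60")

```text
t: 0.52
tcp_pos: [0.2911, -0.4249, 0.3012]
tcp_rot: [[0.975, 0.223, -0.0], [0.223, -0.975, 0.001], [-0.0, -0.001, -1.0]]
wrist_force: [1.0, 0.2, 1.3]
grip_width: 0.705
```

>>> play_rows(commands="0.5 0.89 0 -0.018 60; 0.5 0.89 0 -0.018 60; 0.5 0.89 0 -0.018 60; 0.5 0.89 0 -0.018 60; 0.5 0.89 0 -0.018 60")

```text
t: 0.93
tcp_pos: [0.3661, -0.2914, 0.301]
tcp_rot: [[0.997, 0.083, -0.0], [0.083, -0.997, 0.0], [-0.0, -0.0, -1.0]]
wrist_force: [1.2, 0.4, 0.4]
grip_width: 0.702
```

>>> play_rows(commands="0.5 0.89 0 -0.018 60; 0.5 0.89 0 -0.018 60; 0.5 0.89 0 -0.018 60; 0.5 0.89 0 -0.018 60; 0.5 0.89 0 -0.018 60")

```text
t: 1.35
tcp_pos: [0.441, -0.1578, 0.301]
tcp_rot: [[0.998, -0.058, -0.0], [-0.058, -0.998, 0.0], [-0.0, -0.0, -1.0]]
wrist_force: [0.5, -0.3, -0.5]
grip_width: 0.699
```

>>> play_rows(commands="0.5 0.89 0 -0.018 60; 0.5 0.89 0 -0.018 60; 0.5 0.89 0 -0.018 60; 0.5 0.89 0 -0.018 60; 0.5 0.89 0 -0.018 60")

```text
t: 1.77
tcp_pos: [0.5161, -0.0243, 0.3009]
tcp_rot: [[0.98, -0.198, -0.001], [-0.198, -0.98, 0.0], [-0.001, 0.0, -1.0]]
wrist_force: [-0.2, -0.2, 0.6]
grip_width: 0.702
```

>>> play_rows(commands="0.1 0.08 -0.7 0 60; 0 0 -0.8 0 60; 0 0 -0.8 0 60; 0 0 -0.6 0 60; 0 0 -0.33 0 60")

```text
t: 2.18
tcp_pos: [0.5171, -0.023, 0.201]
tcp_rot: [[0.981, -0.196, -0.005], [-0.196, -0.981, 0.001], [-0.005, 0.0, -1.0]]
wrist_force: [-0.4, 0.4, -0.5]
grip_width: 0.704
```

>>> play_rows(commands="0 0 0 0 30; 0 0 0 0 15; 0 0 0 0 5; 0 0 0 0 5; 0 0 0 0 5")

```text
t: 2.6
tcp_pos: [0.5198, -0.0237, 0.2063]
tcp_rot: [[0.98, -0.197, 0.003], [-0.197, -0.98, -0.0], [0.003, -0.0, -1.0]]
wrist_force: [0.5, 0.4, 3.7]
grip_width: 0.187
```

Run:
```python
from h import *
a,_=cap('top','t1');b,_=cap('scene','s1')
c=cv2.resize(a[150:240,240:340],None,fx=4,fy=4,interpolation=cv2.INTER_CUBIC);e=cv2.resize(b[130:220,170:270],None,fx=4,fy=4,interpolation=cv2.INTER_CUBIC)
cv2.imwrite('pics/m1.png',np.hstack([c,e]));s=monitor.observe();print(s['grip_width']*85.4,s['tcp_pos'],s['qpos'])
```

```text
15.721333266291627 [ 0.51981308 -0.02365333  0.20617732] [-1.44051290e-01 -6.40184994e-02  1.76786470e+00  3.70786949e-05
  1.43456409e+00  1.62451257e+00]
```

View pics/m1.png

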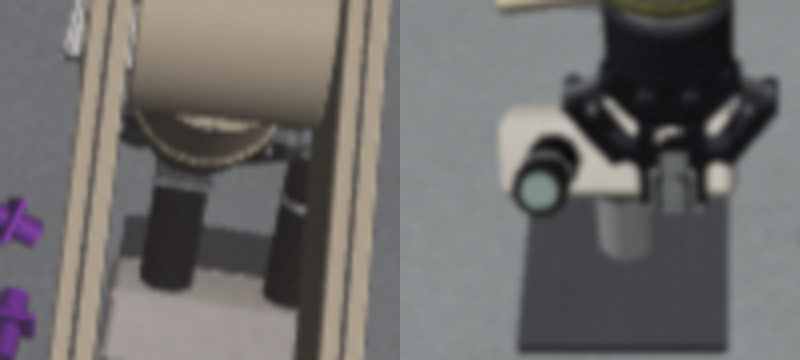

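>>> play_rows(commands="0.1 -0.019 0.07 0 0; 0.2 -0.038 0.142 0 0; 0.2 -0.038 0.142 0 0; 0.27 -0.05 0.191 0 0; 0.27 -0.05 0.191 0 0")

```text
t: 3.12
tcp_pos: [0.5508, -0.0296, 0.2268]
tcp_rot: [[0.981, -0.196, 0.0], [-0.196, -0.981, -0.0], [0.0, 0.0, -1.0]]
wrist_force: [0.6, -0.7, -0.3]
grip_width: 0.181
```

>>> play_rows(commands="0.27 -0.05 0.191 0 0; 0.4 -0.08 0.28 0 0; 0.4 -0.08 0.28 0 0; 0.3 0 0.3 0 0; 0 0 0.2 0 0")

```text
t: 3.53
tcp_pos: [0.593, -0.0361, 0.2649]
tcp_rot: [[0.98, -0.197, 0.002], [-0.197, -0.98, -0.0], [0.002, -0.0, -1.0]]
wrist_force: [0.3, -0.8, -0.8]
grip_width: 0.185
```

Run:
```python
from h import *
a,_=cap('top','t2');b,_=cap('scene','s2')
c=cv2.resize(a[130:250,230:350],None,fx=3,fy=3,interpolation=cv2.INTER_CUBIC);e=cv2.resize(b[100:220,170:290],None,fx=3,fy=3,interpolation=cv2.INTER_CUBIC)
cv2.imwrite('pics/m2.png',np.hstack([c,e]));s=monitor.observe();print(s['grip_width']*85.4,s['tcp_pos'],s['wrist_force'])
```

```text
16.086383047688415 [ 0.59206415 -0.03584174  0.2652975 ] [-0.34421271 -0.88612665 -0.98797773]
```

View pics/m2.png

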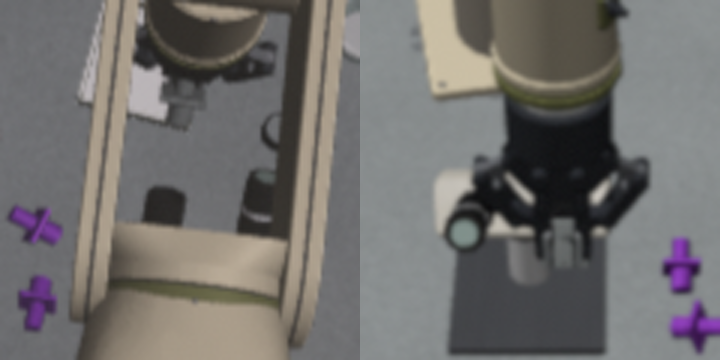

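>>> play_rows(commands="0.6 0.13 -0.3 0 0; 0.6 0.13 -0.4 0 0; 0.6 0.13 -0.5 0 0; 0.6 0.13 -0.6 0 0; 0.63 0.13 -0.7 0 0")

```text
t: 4.05
tcp_pos: [0.6827, -0.016, 0.1888]
tcp_rot: [[0.981, -0.196, 0.001], [-0.196, -0.981, -0.0], [0.001, -0.0, -1.0]]
wrist_force: [0.2, 0.3, 0.3]
grip_width: 0.182
```

>>> play_rows(commands="0 0 -0.9 0 0; 0 0 -0.9 0 0; 0 0 -0.7 0 0; 0 0 -0.5 0 0; 0 0 -0.3 0 0")

```text
t: 4.47
tcp_pos: [0.6801, -0.016, 0.0869]
tcp_rot: [[0.981, -0.196, -0.004], [-0.196, -0.981, 0.0], [-0.004, 0.0, -1.0]]
wrist_force: [0.3, 0.8, -1.1]
grip_width: 0.183
```

>>> play_rows(commands="0 0 -0.3 0 0; 0 0 -0.3 0 0; 0 0 -0.25 0 0; 0 0 -0.15 0 0; 0 0 0 0 0")

```text
t: 4.88
tcp_pos: [0.6816, -0.0161, 0.0592]
tcp_rot: [[0.981, -0.196, -0.001], [-0.196, -0.981, 0.0], [-0.001, 0.0, -1.0]]
wrist_force: [-0.4, 0.2, -0.9]
grip_width: 0.187
```

Lower gently until contact shows.

>>> play_rows(commands="0 0 -0.1 0 0; 0 0 -0.1 0 0; 0 0 -0.07 0 0; 0 0 0 0 0; 0 0 0 0 0")

```text
t: 5.3
tcp_pos: [0.682, -0.0161, 0.0519]
tcp_rot: [[0.981, -0.196, -0.0], [-0.196, -0.981, -0.0], [-0.0, 0.0, -1.0]]
wrist_force: [0.3, 0.5, -0.2]
grip_width: 0.183
```

>>> play_rows(commands="0 0 -0.04 0 0; 0 0 -0.04 0 0; 0 0 -0.04 0 0; 0 0 0 0 0; 0 0 0 0 0")

```text
t: 5.72
tcp_pos: [0.6819, -0.0161, 0.0481]
tcp_rot: [[0.981, -0.196, -0.0], [-0.196, -0.981, 0.0], [-0.0, 0.0, -1.0]]
wrist_force: [-0.3, 0.3, -0.1]
grip_width: 0.186
```

>>> play_rows(commands="0 0 -0.05 0 0; 0 0 -0.05 0 0; 0 0 -0.03 0 0; 0 0 0 0 0; 0 0 0 0 0")

```text
t: 6.13
tcp_pos: [0.683, -0.0163, 0.0459]
tcp_rot: [[0.981, -0.196, 0.002], [-0.196, -0.981, -0.0], [0.002, -0.0, -1.0]]
wrist_force: [-1.0, 0.5, 6.7]
grip_width: 0.185
```

>>> play_rows(commands="0 0 0 0 22; 0 0 0 0 28; 0 0 0 0 36; 0 0 0 0 40; 0 0 0 0 40")

```text
t: 6.55
tcp_pos: [0.6817, -0.0161, 0.044]
tcp_rot: [[0.981, -0.196, -0.001], [-0.196, -0.981, 0.0], [-0.001, 0.0, -1.0]]
wrist_force: [0.2, -0.0, 1.1]
grip_width: 0.466
```

>>> play_rows(commands="0 0 0.2 0 40; 0 0 0.5 0 40; 0 0 0.9 0 40; 0 0 1 0 40; 0 0 1 0 40")

```text
t: 6.97
tcp_pos: [0.6818, -0.0161, 0.1547]
tcp_rot: [[0.981, -0.196, 0.0], [-0.196, -0.981, 0.0], [0.0, -0.0, -1.0]]
wrist_force: [0.3, -0.3, 0.3]
grip_width: 0.466
```

>>> play_rows(commands="0 -0.5 0.8 0 40; -0.1 -1 0.5 0 40; -0.3 -1 0 0 40; -0.3 -1 0 0 40; -0.3 -1 0 0 40")

```text
t: 7.38
tcp_pos: [0.6522, -0.1524, 0.1941]
tcp_rot: [[0.981, -0.196, 0.003], [-0.196, -0.981, -0.001], [0.003, 0.0, -1.0]]
wrist_force: [0.3, -1.2, -0.9]
grip_width: 0.47
```

Run:
```python
from h import *
np.set_printoptions(precision=4,suppress=True)
a,d=cap('top','t3');b,_=cap('scene','s3');W=cloud('top',d)
m=np.zeros(d.shape,bool);m[120:180,248:310]=1
g=a.max(-1);m2=m&(g<150)&(W[...,2]>.01)&(W[...,2]<.06)&(abs(W[...,0]-.6636)<.05)&(abs(W[...,1]+.0122)<.05)
print('cap px',m2.sum(),W[m2].mean(0) if m2.any() else'',W[m2].min(0),W[m2].max(0))
c=cv2.resize(a[110:200,240:390],None,fx=3,fy=3,interpolation=cv2.INTER_CUBIC);e=cv2.resize(b[195:285,130:280],None,fx=3,fy=3,interpolation=cv2.INTER_CUBIC)
cv2.imwrite('pics/m3.png',np.vstack([c,e]))
# gauge in top0
z=np.load('pics/top0.npz');W=cloud('top',z['d']);
for v in range(172,226,3):
    r=W[v,345:385];h=r[r[:,2]>.044];print(v,h.shape[0],h.mean(0) if len(h) else '',h[:,1].min() if len(h) else '',h[:,1].max() if len(h) else '', h[:,2].max() if len(h) else '')
```

```text
cap px 159 [ 0.6716 -0.0155  0.0305] [ 0.6145 -0.0615  0.0101] [0.7134 0.037  0.0479]
172 0    
175 0    
178 7 [ 0.5609 -0.2692  0.0522] -0.2781263208263701 -0.26019836496980536 0.0547433980436558
181 8 [ 0.5519 -0.2671  0.0523] -0.2779125431482445 -0.2577428479223293 0.05735597617504351
184 7 [ 0.5429 -0.265   0.0527] -0.2744011510953746 -0.2577351853924635 0.057652016759556
187 7 [ 0.5337 -0.264   0.0542] -0.27216442738479246 -0.25518624927416106 0.056919229875042054
190 7 [ 0.5251 -0.264   0.0521] -0.27296708458363417 -0.25433053569982594 0.055603117077683395
193 7 [ 0.5159 -0.263   0.0538] -0.27238647016060585 -0.25415330674436737 0.057375573144246905
196 8 [ 0.5074 -0.2614  0.0516] -0.2707236459639713 -0.2529357517837815 0.05560881118350758
199 8 [ 0.4985 -0.2609  0.0513] -0.2713183902850682 -0.25113583985681165 0.05436541350053581
202 8 [ 0.4892 -0.2596  0.0544] -0.2699685824676951 -0.2495798368267672 0.06152019828732236
205 12 [ 0.4806 -0.2594  0.0527] -0.2769509779576042 -0.2446103905668448 0.062209061777243946
208 5 [ 0.4721 -0.2581  0.0497] -0.2648863116327863 -0.2532104909612777 0.05304376072573569
211 5 [ 0.4632 -0.2576  0.0496] -0.26466044578826486 -0.2517964071025996 0.052927827273048456
214 6 [ 0.4543 -0.2551  0.0514] -0.2613604352292783 -0.2486335181422264 0.055823214159522294
217 7 [ 0.4456 -0.2529  0.0505] -0.26179587321438225 -0.24289825598544795 0.05621080222718722
220 5 [ 0.4368 -0.2558  0.0499] -0.262250242214922 -0.24905198651168187 0.05391090773744933
223 5 [ 0.4281 -0.2525  0.0492] -0.2581896455104408 -0.24649354350224661 0.051610511275852256
```

View pics/m3.png

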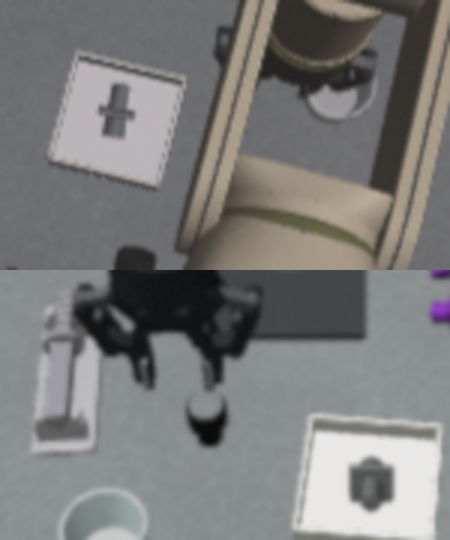

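>>> play_rows(commands="-0.78 -0.75 0 0.01 50; -0.78 -0.75 0 0.01 50; -0.78 -0.75 -0.2 0.01 50; -0.78 -0.75 -0.4 0.01 50; -0.77 -0.74 -0.4 0.01 50")

```text
t: 7.9
tcp_pos: [0.5352, -0.264, 0.1633]
tcp_rot: [[0.993, -0.117, 0.003], [-0.117, -0.993, -0.001], [0.003, 0.001, -1.0]]
wrist_force: [0.9, 0.0, -0.5]
grip_width: 0.587
```

>>> play_rows(commands="0 0 -0.8 0 50; 0 0 -0.8 0 50; 0 0 -0.7 0 50; 0 0 -0.5 0 50; 0 0 -0.3 0 50")

```text
t: 8.32
tcp_pos: [0.5347, -0.2625, 0.0672]
tcp_rot: [[0.993, -0.119, -0.001], [-0.119, -0.993, 0.001], [-0.002, -0.001, -1.0]]
wrist_force: [-1.3, 0.8, -0.2]
grip_width: 0.583
```

Run:
```python
from h import *
a,d=cap('top','t4');b,ds=cap('scene','s4')
c=cv2.resize(a[150:250,300:420],None,fx=4,fy=4,interpolation=cv2.INTER_CUBIC);e=cv2.resize(b[160:260,100:220],None,fx=4,fy=4,interpolation=cv2.INTER_CUBIC)
cv2.imwrite('pics/m4.png',np.hstack([c[:,:300],e]));s=monitor.observe();print(s['tcp_pos'],s['tcp_rot'][:,0])
```

```text
[ 0.53462561 -0.26239655  0.06739042] [ 0.9929427  -0.11857483 -0.00219384]
```

View pics/m4.png

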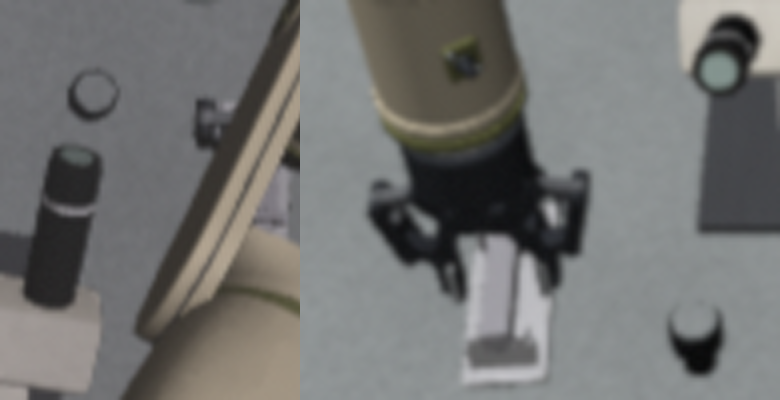

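>>> play_rows(commands="0.03 -0.05 -0.2 0 50; 0 0 -0.25 0 50; 0 0 -0.2 0 50; 0 0 -0.15 0 50; 0 0 0 0 50")

```text
t: 8.83
tcp_pos: [0.5355, -0.2644, 0.0432]
tcp_rot: [[0.993, -0.119, -0.001], [-0.119, -0.993, 0.001], [-0.002, -0.001, -1.0]]
wrist_force: [0.2, 0.2, -0.7]
grip_width: 0.586
```

>>> play_rows(commands="0 0 0 0 30; 0 0 0 0 20; 0 0 0 0 10; 0 0 0 0 5; 0 0 0 0 0")

```text
t: 9.25
tcp_pos: [0.5365, -0.2658, 0.0451]
tcp_rot: [[0.993, -0.119, 0.001], [-0.119, -0.993, -0.002], [0.001, 0.001, -1.0]]
wrist_force: [-1.2, -5.0, 1.6]
grip_width: 0.225
```

>>> play_rows(commands="0 0 0 0 0; 0 0 0.1 0 0; 0 0 0.2 0 0; 0 0 0.3 0 0; 0 0 0.3 0 0")

```text
t: 9.67
tcp_pos: [0.5356, -0.2641, 0.071]
tcp_rot: [[0.993, -0.119, -0.001], [-0.119, -0.993, 0.002], [-0.002, -0.002, -1.0]]
wrist_force: [-0.1, 1.1, -1.3]
grip_width: 0.22
```

>>> play_rows(commands="0 0 0.5 0 0; 0 0 0.7 0 0; 0 0 0.8 0 0; 0 0 0.8 0 0; 0 0 0.5 0 0")

```text
t: 10.08
tcp_pos: [0.5372, -0.2647, 0.1739]
tcp_rot: [[0.993, -0.118, 0.003], [-0.118, -0.993, -0.001], [0.003, 0.0, -1.0]]
wrist_force: [0.1, 0.0, -2.0]
grip_width: 0.219
```

Run:
```python
from h import *
a,d=cap('top','t5');b,ds=cap('scene','s5')
c=cv2.resize(a[150:250,300:420],None,fx=4,fy=4,interpolation=cv2.INTER_CUBIC);e=cv2.resize(b[130:250,100:220],None,fx=4,fy=4,interpolation=cv2.INTER_CUBIC)
cv2.imwrite('pics/m5.png',e);s=monitor.observe();print(s['tcp_pos'],s['tcp_rot'][:,0],s['wrist_force'],s['torque'])
```

```text
[ 0.5383119  -0.26547011  0.17482372] [ 0.99294469 -0.11840459  0.00641814] [ 0.17287342 -1.25619902 -1.93908054] [-0.0393669  -0.07418714 -0.03462348]
```

View pics/m5.png

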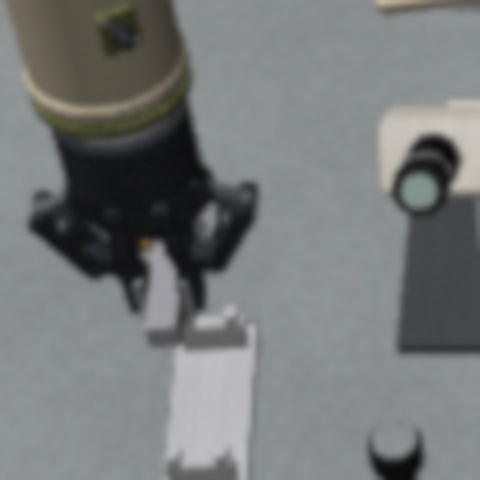

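```bash
cat >> h.py <<'E'
def tilt(tag):
    b,ds=cap('scene',tag);W=cloud('scene',ds);s=monitor.observe();p=s['tcp_pos'];ux=s['tcp_rot'][:,0]*[1,1,0];ux/=np.linalg.norm(ux)
    r=W-p;u=r@ux;l=r@np.array([-ux[1],ux[0],0]);m=(abs(l)<8)&(u>-60)&(u<.06)&(u>.008)&(abs(r[...,2])<.06)
    print('tcp',p.round(4),'F',s['wrist_force'].round(1),'M',s['torque'].round(2),'n',m.sum())
    for k in np.arange(.008,.056,.004):
        q=m&(u>=k)&(u<k+.004)&(abs(l)<.007)
        if q.sum():print(round(k+.002,3),q.sum(),np.percentile(r[q][:,2],[10,50,90]).round(4))
E
python3 - <<'E'
from h import *
tilt('s6')
E
```

```text
tcp [ 0.5373 -0.265   0.1723] F [ 0.1 -0.9 -2.2] M [ 0.   -0.05 -0.04] n 466
0.01 14 [0.0075 0.0103 0.0579]
0.014 9 [0.0073 0.0083 0.0219]
0.018 7 [0.0068 0.0078 0.0098]
0.022 8 [0.0068 0.0097 0.0109]
0.026 7 [0.0068 0.0084 0.0102]
0.03 10 [0.0079 0.0088 0.0094]
0.034 24 [-0.0084  0.0024  0.0096]
0.038 13 [-0.0076  0.0005  0.0085]
```

>>> play_rows(commands="0.78 0 -0.07 0 0; 0.78 0 -0.07 0 0; 0.78 0 -0.07 -0.011 0; 0.78 0.2 -0.08 -0.011 0; 0.78 0.4 -0.08 -0.011 0")

```text
t: 10.65
tcp_pos: [0.6529, -0.2471, 0.1564]
tcp_rot: [[0.985, -0.172, -0.003], [-0.172, -0.985, 0.001], [-0.003, -0.001, -1.0]]
wrist_force: [1.3, -0.3, -1.7]
grip_width: 0.221
```

>>> play_rows(commands="0 0.8 0 -0.011 0; 0 0.8 0 0 0; 0 0.8 0 0 0; 0 0.8 0 0 0; 0 0.6 0 0 0")

```text
t: 11.07
tcp_pos: [0.6519, -0.1301, 0.1563]
tcp_rot: [[0.983, -0.186, -0.004], [-0.186, -0.983, 0.002], [-0.004, -0.001, -1.0]]
wrist_force: [-0.4, 0.2, -2.5]
grip_width: 0.22
```

>>> play_rows(commands="-0.2 0.04 0 0 0; -0.3 0.06 0 0 0; -0.4 0.07 0 0 0; -0.3 0.06 0 0 0; -0.11 0.02 0 0 0")

```text
t: 11.48
tcp_pos: [0.6117, -0.1249, 0.1571]
tcp_rot: [[0.982, -0.187, -0.004], [-0.187, -0.982, 0.001], [-0.004, -0.0, -1.0]]
wrist_force: [0.2, -1.2, -2.2]
grip_width: 0.223
```

Run:
```python
from h import *
tilt('s7');print(monitor.observe()['tcp_rot'][:,0])
```

```text
tcp [ 0.6119 -0.1251  0.1575] F [ 1.1 -0.4 -2.6] M [-0.   -0.15  0.01] n 436
0.01 18 [0.0043 0.0527 0.0596]
0.014 10 [0.0027 0.0052 0.008 ]
0.018 8 [0.0029 0.005  0.0064]
0.022 8 [0.0031 0.0042 0.007 ]
0.026 8 [0.0049 0.0059 0.0077]
0.03 8 [0.0024 0.0056 0.0076]
0.034 30 [-0.0111 -0.003   0.0059]
0.038 4 [-0.0057 -0.0001  0.0052]
[ 0.98229847 -0.18729472 -0.00322609]
```

>>> play_rows(commands="0 0 0.12 0 0; 0 0 0.12 0 0; 0 0 0.12 0 0; 0 0 0.12 0 0; 0 0 0.12 0 0")

```text
t: 11.95
tcp_pos: [0.6143, -0.1255, 0.1777]
tcp_rot: [[0.982, -0.187, 0.001], [-0.187, -0.982, -0.0], [0.001, 0.0, -1.0]]
wrist_force: [1.8, -0.1, -7.1]
grip_width: 0.219
```

>>> play_rows(commands="0 0 0.12 0 0; 0 0 0.12 0 0; 0 0 0.12 0 0; 0 0 0.12 0 0; 0 0 0 0 0")

```text
t: 12.37
tcp_pos: [0.6141, -0.1254, 0.1926]
tcp_rot: [[0.982, -0.187, 0.001], [-0.187, -0.982, -0.0], [0.001, 0.0, -1.0]]
wrist_force: [0.5, 0.1, -6.6]
grip_width: 0.225
```

Run:
```python
from h import *
tilt('s8')
```

```text
tcp [ 0.6142 -0.1254  0.1923] F [ 1.7 -0.8 -5. ] M [-0.17 -0.61  0.06] n 446
0.01 17 [0.006  0.0547 0.058 ]
0.014 6 [0.0066 0.0092 0.0104]
0.018 6 [0.0081 0.0092 0.0103]
0.022 9 [0.0092 0.0098 0.0118]
0.026 6 [0.008  0.0103 0.0114]
0.03 9 [0.0089 0.0114 0.0119]
0.034 27 [-0.006   0.0062  0.0108]
0.038 13 [-0.0056 -0.0019  0.0046]
```

>>> play_rows(commands="-0.02 0.004 0.16 0 0; -0.03 0.005 0.16 0 0; -0.03 0.006 0.16 0 0; -0.04 0.007 0.16 0 0; -0.04 0.008 0.16 0 0")

```text
t: 12.83
tcp_pos: [0.6088, -0.1243, 0.2162]
tcp_rot: [[0.982, -0.187, -0.0], [-0.187, -0.982, 0.0], [-0.0, -0.0, -1.0]]
wrist_force: [0.1, -0.3, -6.9]
grip_width: 0.219
```

>>> play_rows(commands="-0.05 0.01 0.16 0 0; -0.06 0.011 0.16 0 0; -0.07 0.013 0.16 0 0; -0.08 0.015 0.12 0 0; 0 0 0 0 0")

```text
t: 13.25
tcp_pos: [0.6015, -0.123, 0.2352]
tcp_rot: [[0.982, -0.187, 0.002], [-0.187, -0.982, -0.0], [0.002, 0.0, -1.0]]
wrist_force: [2.6, 0.7, -4.9]
grip_width: 0.22
```

Run:
```python
from h import *
tilt('s9')
```

```text
tcp [ 0.6017 -0.123   0.2348] F [ 3.   0.6 -2.4] M [-0.1  -0.7   0.03] n 459
0.01 14 [0.0097 0.0534 0.0584]
0.014 4 [0.0118 0.0126 0.046 ]
0.018 4 [0.0149 0.0155 0.0168]
0.022 4 [0.0176 0.0184 0.0187]
0.026 3 [0.0193 0.0206 0.0215]
0.03 21 [0.0148 0.021  0.0227]
0.034 18 [0.0094 0.0147 0.0184]
0.038 17 [0.0063 0.0083 0.0142]
```

>>> play_rows(commands="0.05 -0.01 -0.1 0 0; 0.3 -0.057 0.2 0 0; 0.4 -0.076 0.25 0 0; 0.4 -0.076 0.25 0 0; 0.4 -0.076 0.25 0 0")

```text
t: 13.72
tcp_pos: [0.648, -0.1319, 0.2594]
tcp_rot: [[0.982, -0.187, -0.001], [-0.187, -0.982, 0.0], [-0.001, 0.0, -1.0]]
wrist_force: [-0.2, -0.3, -1.4]
grip_width: 0.22
```

Run:
```python
from h import *
tilt('s10')
a,dt=cap('top','t10')
s=monitor.observe();p=s['tcp_pos'];ux=s['tcp_rot'][:,0]*[1,1,0];ux/=np.linalg.norm(ux);ly=np.array([-ux[1],ux[0],0])
for n,d,lo,hi in(('scene',np.load('pics/s10.npz')['d'],-.13,.06),('top',dt,-.13,.06)):
    W=cloud(n,d);r=W-p;u=r@ux;l=r@ly
    m=(abs(l)<.03)&(u>lo)&(u<hi)&(r[...,2]>-.1)&(r[...,2]<.03)
    print(n,m.sum())
    for k in np.arange(lo,hi,.006):
        q=m&(u>=k)&(u<k+.006)
        if q.sum()>2:print(round(k+.003,3),q.sum(),'z',np.percentile(r[q][:,2],[5,50,95]).round(4),'l',np.percentile(l[q],[5,50,95]).round(4))
b=cv2.imread('pics/s10.png');K=eyes.get_calibration('scene');q=np.linalg.inv(K['T'])@np.r_[p,1];uv=(K['mtx']@q[:3])/q[2];x,y=uv[:2].astype(int);print(x,y)
K=eyes.get_calibration('top');q=np.linalg.inv(K['T'])@np.r_[p,1];uv=(K['mtx']@q[:3])/q[2];X,Y=uv[:2].astype(int);print(X,Y)
cv2.imwrite('pics/m6.png',np.hstack([cv2.resize(b[y-45:y+45,x-45:x+45],(400,400),interpolation=2),cv2.resize(a[Y-25:Y+65,X-45:X+45],(400,400),interpolation=2)]))
```

```text
tcp [ 0.6501 -0.1324  0.2612] F [-3.8  1.4 -0.1] M [ 0.02  0.11 -0.01] n 472
0.01 13 [0.0538 0.057  0.0598]
0.014 5 [0.0113 0.0118 0.0134]
0.018 7 [0.0134 0.0147 0.015 ]
0.022 3 [0.0165 0.0174 0.0179]
0.026 13 [0.0132 0.0185 0.0199]
0.03 15 [0.01   0.0151 0.0186]
0.034 23 [0.0054 0.0087 0.0152]
0.038 8 [0.0044 0.0057 0.0073]
scene 394
-0.049 4 z [-0.0205 -0.0171 -0.0136] l [-0.01   -0.0057 -0.0034]
-0.043 22 z [-0.0248 -0.0203 -0.0161] l [-0.0147 -0.0089 -0.0015]
-0.037 6 z [-0.0247 -0.0179 -0.0171] l [-0.0107 -0.0037 -0.001 ]
-0.031 5 z [-0.0157 -0.0139 -0.0133] l [-0.0062  0.0003  0.0028]
-0.025 7 z [-0.0118 -0.011  -0.0104] l [-0.0079 -0.0014  0.0011]
-0.019 5 z [-0.0088 -0.0075 -0.0067] l [-0.0083 -0.0027  0.0041]
-0.013 12 z [-0.0052 -0.0035  0.0115] l [-0.0104 -0.0031  0.0045]
-0.007 16 z [-0.0014  0.0045  0.0263] l [-0.0118 -0.0089  0.0102]
-0.001 21 z [-0.0028  0.0027  0.0246] l [-0.0111 -0.0029  0.0235]
0.005 77 z [-0.0124  0.0057  0.0276] l [-0.0265  0.0047  0.0252]
0.011 105 z [-0.013   0.0123  0.0286] l [-0.0208  0.0101  0.0205]
0.017 13 z [0.0087 0.0148 0.0188] l [-0.010
[... 511 characters left out ...]
[-0.007   0.0028  0.0086]
-0.055 17 z [-0.0348 -0.0287 -0.0254] l [-0.0051  0.002   0.0095]
-0.049 38 z [-0.0303 -0.0162 -0.0099] l [-0.0106  0.0011  0.011 ]
-0.043 25 z [-0.0216 -0.0184 -0.0128] l [-0.0142  0.0062  0.0179]
-0.037 28 z [-0.0251 -0.0177 -0.0136] l [-0.0136  0.0006  0.0153]
-0.031 31 z [-0.0327 -0.0145 -0.0086] l [-0.0103  0.003   0.0144]
-0.025 22 z [-0.0123 -0.0087 -0.0048] l [-0.0078  0.0021  0.0104]
-0.019 20 z [-0.0101 -0.0062 -0.0021] l [-0.0062  0.0022  0.0108]
-0.013 54 z [-0.0099  0.0014  0.0291] l [-0.015   0.0011  0.0192]
-0.007 36 z [-0.0095  0.0021  0.0162] l [-0.0202  0.0013  0.0233]
-0.001 7 z [-0.0022  0.0052  0.0064] l [-0.0048  0.0023  0.0181]
198 205
329 130
```

View pics/m6.png

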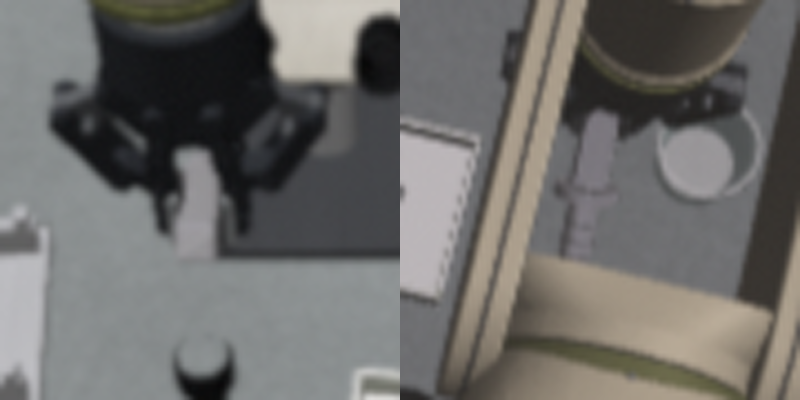

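Run:
```python
from h import *
from scipy.optimize import least_squares
np.set_printoptions(precision=4,suppress=True)
M=np.array([.4966,-.0175,.185])
def ax(t,p):return np.array([np.cos(p)*np.cos(t),np.cos(p)*np.sin(t),np.sin(p)])
a0=ax(np.deg2rad(-10.7),np.deg2rad(35))
for n,tag in(('top','top0'),('scene','s10'),('scene','s9'),('scene','s3')):
    z=np.load(f'pics/{tag}.npz');W=cloud(n,z['d']);im=z['im'].max(-1)
    r=W-M;s=r@a0;q=np.linalg.norm(r-s[...,None]*a0,axis=-1)
    m=(s>-.06)&(s<-.004)&(q<.026)&(im<90);P=W[m]
    def f(x,yawfix=None):
        a=ax(x[2],np.deg2rad(35));r=P-[M[0],x[0],x[1]];s=r@a;return np.linalg.norm(r-s[:,None]*a,axis=1)-.018
    o=least_squares(f,[M[1],M[2],np.deg2rad(-10.7)],loss='soft_l1',f_scale=.002)
    print(n,tag,m.sum(),'y,z at x=.4966:',o.x[:2],'yaw',np.rad2deg(o.x[2]),'rms',np.sqrt((o.fun**2).mean()))
    m2=(q>.0135)&(q<.0175)&(abs(s)<.015);print(' rim s med',np.median(s[m2]) if m2.any() else None,m2.sum(), np.percentile(s[m2],[10,90]) if m2.any() else '')
s=monitor.observe();print(s['tcp_pos'],s['wrist_force'])
```

```text
top top0 245 y,z at x=.4966: [-0.0171  0.1838] yaw -10.11209536071119 rms 0.0016581528314646707
 rim s med -0.0013494193356873628 63 [-0.0126  0.0087]
scene s10 87 y,z at x=.4966: [-0.0157  0.1843] yaw -12.551343295977631 rms 0.002783398467122799
 rim s med 0.0009616149308709845 70 [-0.0117  0.0052]
scene s9 86 y,z at x=.4966: [-0.015   0.1845] yaw -10.855007984093122 rms 0.0028101776408023227
 rim s med -0.0011497529699336024 68 [-0.0122  0.0043]
scene s3 87 y,z at x=.4966: [-0.0146  0.1844] yaw -10.738112848926328 rms 0.002855163718397322
 rim s med -0.00035571467907513274 70 [-0.0119  0.0036]
[ 0.6493 -0.1322  0.2605] [-0.0407 -0.5778 -1.6778]
```

>>> play_rows(commands="0 0.6 0 0 0; 0 0.7 0 0 0; 0 0.7 0 0 0; 0 0.7 -0.1 0 0; 0 0.5 -0.08 0 0")

```text
t: 14.23
tcp_pos: [0.647, -0.034, 0.2531]
tcp_rot: [[0.982, -0.187, -0.001], [-0.187, -0.982, 0.001], [-0.001, -0.0, -1.0]]
wrist_force: [-0.5, -0.1, -2.7]
grip_width: 0.226
```

>>> play_rows(commands="-0.3 0 0 0 0; -0.4 0 0 0 0; -0.4 0 0 0 0; -0.4 0 0 0 0; -0.3 0 0 0 0")

```text
t: 14.65
tcp_pos: [0.5923, -0.0357, 0.2531]
tcp_rot: [[0.982, -0.187, -0.001], [-0.187, -0.982, -0.0], [-0.001, 0.0, -1.0]]
wrist_force: [-0.5, -0.0, -2.0]
grip_width: 0.218
```

Run:
```python
from h import *
np.set_printoptions(precision=4,suppress=True)
a,dt=cap('top','t11');s=monitor.observe();p=s['tcp_pos'];print(p,s['tcp_rot'][:,0],s['wrist_force'],s['torque'])
M=np.array([.4973,-.0165,.185]);t=np.deg2rad(-10.5);e=np.deg2rad(35)
a0=np.array([np.cos(e)*np.cos(t),np.cos(e)*np.sin(t),np.sin(e)]);l=np.array([-np.sin(t),np.cos(t),0]);n=np.cross(a0,l)
for nm,d in(('top',dt),('scene',eyes.read_camera('scene')[1])):
    r=cloud(nm,d)-M;A,L,N=r@a0,r@l,r@n
    m=(abs(L)<.025)&(abs(N)<.03)&(A<.12)&(A>.002)
    for k in np.arange(.002,.12,.008):
        q=m&(A>=k)&(A<k+.008)
        if q.sum()>3:print(nm,round(k+.004,3),q.sum(),'L',np.percentile(L[q],[5,50,95]),'N',np.percentile(N[q],[50,90]))
```

```text
[ 0.5915 -0.0357  0.2532] [ 0.9824 -0.187  -0.002 ] [ 2.062  -0.9418 -1.229 ] [ 0.0255 -0.2224 -0.0078]
top 0.006 11 L [-0.0128  0.0018  0.0155] N [0.0091 0.0176]
top 0.014 13 L [-0.0068  0.0008  0.005 ] N [0.0107 0.0122]
top 0.022 20 L [-0.0084 -0.0007  0.0075] N [0.0106 0.0124]
top 0.03 20 L [-0.0071  0.0006  0.0083] N [0.0092 0.0141]
top 0.038 21 L [-0.0084 -0.0002  0.0074] N [0.0088 0.0107]
top 0.046 19 L [-0.0072  0.0007  0.0083] N [0.0083 0.0115]
top 0.054 22 L [-0.0084 -0.0008  0.0073] N [0.0073 0.0108]
top 0.062 9 L [-0.0065 -0.0002  0.007 ] N [0.006  0.0091]
top 0.07 60 L [-0.0166  0.0015  0.0167] N [0.0102 0.0164]
top 0.078 33 L [-0.0101 -0.002   0.009 ] N [0.0083 0.0177]
top 0.086 22 L [-0.0084  0.0002  0.0094] N [0.0072 0.0102]
top 0.094 25 L [-0.0098 -0.002   0.0076] N [0.0071 0.01  ]
top 0.102 29 L [-0.0124  0.0014  0.011 ] N [0.0069 0.0092]
top 0.11 22 L [-0.0206 -0.0015  0.0149] N [0.0054 0.009 ]
scene 0.07 23 L [-0.0117 -0.0043  0.0052] N [0.0106 0.0154]
scene 0.078 14 L [-0.0074  0.0006  0.0053] N [0.0121 0.0158]
scene 0.086 9 L [-0.0101 -0.004   0.0023] N [0.0074 0.0079]
scene 0.094 6 L [-0.0079 -0.0026  0.0057] N [0.0067 0.0071]
scene 0.102 11 L [-0.0105 -0.0013  0.0047] N [0.006  0.0063]
scene 0.11 5 L [-0.0097 -0.0033  0.0009] N [0.0055 0.0059]
scene 0.118 29 L [-0.0217  0.0083  0.0199] N [-0.0106  0.0049]
```

>>> play_rows(commands="-0.13 0.025 -0.093 0 0; -0.13 0.025 -0.093 0 0; -0.13 0.025 -0.093 0 0; -0.13 0.025 -0.093 0 0; -0.13 0.025 -0.093 0 0")

```text
t: 15.17
tcp_pos: [0.5738, -0.0319, 0.2392]
tcp_rot: [[0.982, -0.187, -0.001], [-0.187, -0.982, 0.0], [-0.001, 0.0, -1.0]]
wrist_force: [-0.4, 0.6, -2.1]
grip_width: 0.218
```

>>> play_rows(commands="-0.13 0.025 -0.093 0 0; -0.13 0.025 -0.093 0 0; -0.13 0.025 -0.093 0 0; -0.13 0.025 -0.093 0 0; -0.13 0.025 -0.093 0 0")

```text
t: 15.58
tcp_pos: [0.5544, -0.0282, 0.2256]
tcp_rot: [[0.982, -0.187, 0.0], [-0.187, -0.982, -0.0], [0.0, -0.0, -1.0]]
wrist_force: [-0.2, 0.1, -1.0]
grip_width: 0.22
```

>>> play_rows(commands="-0.1 0.019 -0.07 0 0; -0.1 0.019 -0.07 0 0; -0.08 0.015 -0.056 0 0; -0.054 0.01 -0.038 0 0; 0 0 0 0 0")

```text
t: 16.0
tcp_pos: [0.5444, -0.0263, 0.2186]
tcp_rot: [[0.982, -0.187, -0.0], [-0.187, -0.982, 0.0], [-0.0, -0.0, -1.0]]
wrist_force: [0.3, -0.8, -2.4]
grip_width: 0.222
```

>>> play_rows(commands="-0.03 0.005 -0.02 0 0; -0.03 0.005 -0.02 0 0; -0.03 0.005 -0.02 0 0; 0 0 0 0 0; 0 0 0 0 0")

```text
t: 16.42
tcp_pos: [0.5426, -0.0261, 0.2176]
tcp_rot: [[0.982, -0.187, 0.002], [-0.187, -0.982, -0.0], [0.002, -0.0, -1.0]]
wrist_force: [3.3, 0.3, -0.1]
grip_width: 0.222
```

>>> play_rows(commands="-0.03 0.005 -0.02 0 0; -0.03 0.005 -0.02 0 0; 0 0 0 0 0; 0 0 0 0 0; 0 0 0 0 0")

```text
t: 16.83
tcp_pos: [0.5423, -0.026, 0.2178]
tcp_rot: [[0.982, -0.187, 0.006], [-0.187, -0.982, -0.001], [0.006, -0.0, -1.0]]
wrist_force: [7.5, -1.2, 2.9]
grip_width: 0.225
```

Run:
```python
from h import *
np.set_printoptions(precision=4,suppress=True)
a,dt=cap('top','t12');b,ds=cap('scene','s12');s=monitor.observe();print(s['tcp_pos'],s['wrist_force'],s['torque'])
M=np.array([.4973,-.0165,.185]);t=np.deg2rad(-10.5);e=np.deg2rad(35)
a0=np.array([np.cos(e)*np.cos(t),np.cos(e)*np.sin(t),np.sin(e)]);l=np.array([-np.sin(t),np.cos(t),0]);n=np.cross(a0,l)
for nm,d in(('top',dt),('scene',ds)):
    r=cloud(nm,d)-M;A,L,N=r@a0,r@l,r@n
    m=(abs(L)<.025)&(abs(N)<.03)&(A<.06)&(A>-.03)
    for k in np.arange(-.03,.06,.006):
        q=m&(A>=k)&(A<k+.006)
        if q.sum()>3:print(nm,round(k+.003,3),q.sum(),'L',np.percentile(L[q],[5,50,95]),'N',np.percentile(N[q],[50,90]))
c=cv2.resize(a[160:240,245:345],None,fx=4,fy=4,interpolation=2);f=cv2.resize(b[140:220,180:280],None,fx=4,fy=4,interpolation=2)
cv2.imwrite('pics/m7.png',np.hstack([c,f]))
```

```text
[ 0.5423 -0.026   0.2178] [ 6.8508 -0.1894  3.1115] [-0.1751 -1.2751 -0.0895]
top -0.027 27 L [-0.0161 -0.0006  0.0156] N [0.0139 0.0193]
top -0.021 28 L [-0.0164 -0.0019  0.0145] N [0.0146 0.0183]
top -0.015 28 L [-0.0166 -0.001   0.0145] N [0.0147 0.0189]
top -0.009 25 L [-0.0152  0.0023  0.0157] N [0.0139 0.0184]
top -0.003 25 L [-0.0168 -0.0022  0.0145] N [0.0147 0.0182]
top 0.003 26 L [-0.0166  0.0004  0.0146] N [0.0141 0.0186]
top 0.009 52 L [-0.0154 -0.0013  0.016 ] N [0.0115 0.017 ]
top 0.015 22 L [-0.0099  0.0021  0.0143] N [0.0084 0.0124]
top 0.021 18 L [-0.0084 -0.0018  0.0077] N [0.0085 0.0102]
top 0.027 14 L [-0.0082  0.0005  0.0081] N [0.0092 0.0101]
top 0.033 19 L [-0.0089 -0.0011  0.0092] N [0.0065 0.0101]
top 0.039 12 L [-0.0069  0.0034  0.0086] N [0.0077 0.0108]
scene -0.021 6 L [-0.0115 -0.0031  0.0027] N [0.0149 0.0154]
scene -0.009 4 L [-0.0062 -0.0027  0.0028] N [0.0148 0.0149]
scene -0.003 5 L [-0.0136 -0.009   0.0053] N [0.0134 0.0151]
scene 0.009 19 L [-0.0112 -0.0035  0.0065] N [0.0126 0.0152]
scene 0.015 17 L [-0.011  -0.001   0.0066] N [0.0086 0.0126]
scene 0.021 4 L [-0.0071 -0.0008  0.0056] N [0.0055 0.0066]
scene 0.027 4 L [-0.0052 -0.0007  0.0039] N [0.0064 0.0065]
scene 0.039 6 L [-0.0023  0.0021  0.0064] N [0.0057 0.0061]
scene 0.045 7 L [-0.0094 -0.0027  0.0063] N [0.0047 0.005 ]
scene 0.057 24 L [-0.0219 -0.0036  0.019 ] N [-0.0098  0.0047]
```

View pics/m7.png

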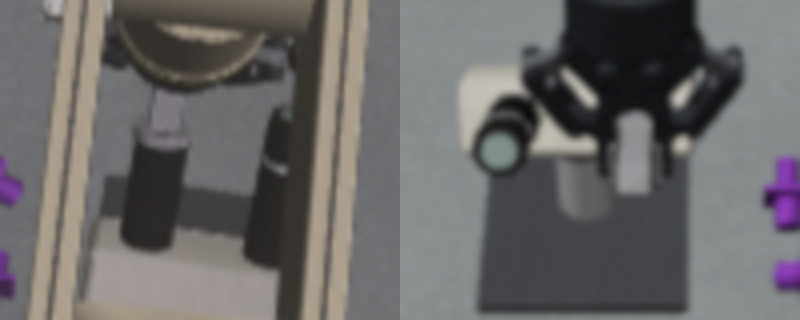

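>>> play_rows(commands="-0.03 0.005 -0.02 0 0; -0.03 0.005 -0.02 0 0; 0 0 0 0 0; 0 0 0 0 0; 0 0 0 0 0")

```text
t: 17.35
tcp_pos: [0.542, -0.026, 0.218]
tcp_rot: [[0.982, -0.187, 0.01], [-0.187, -0.982, -0.001], [0.01, -0.0, -1.0]]
wrist_force: [12.2, -1.6, 5.9]
grip_width: 0.22
```

>>> play_rows(commands="0.1 -0.019 0.07 0 0; 0.13 -0.025 0.093 0 0; 0.16 -0.03 0.114 0 0; 0.16 -0.03 0.114 0 0; 0.16 -0.03 0.114 0 0")

```text
t: 17.77
tcp_pos: [0.5599, -0.0294, 0.2297]
tcp_rot: [[0.982, -0.187, -0.001], [-0.187, -0.982, 0.0], [-0.001, 0.0, -1.0]]
wrist_force: [-0.2, -0.6, -1.0]
grip_width: 0.222
```

>>> play_rows(commands="0.25 -0.048 0.178 0 0; 0.25 -0.048 0.178 0 0; 0.3 -0.057 0.214 0 0; 0.3 -0.057 0.214 0 0; 0.3 -0.057 0.214 0 0")

```text
t: 18.18
tcp_pos: [0.6023, -0.0375, 0.26]
tcp_rot: [[0.982, -0.187, -0.001], [-0.187, -0.982, 0.0], [-0.001, 0.0, -1.0]]
wrist_force: [-0.2, -0.1, -1.8]
grip_width: 0.221
```

Run:
```python
from h import *
tilt('s13')
np.set_printoptions(precision=4,suppress=True)
a,dt=cap('top','t13');W=cloud('top',dt);p=monitor.observe()['tcp_pos'];R=monitor.observe()['tcp_rot'];ux=R[:,0];r=W-p;u=r@ux;l=r@np.array([-ux[1],ux[0],0])
for k in np.arange(-.11,-.015,.008):
    q=(u>=k)&(u<k+.008)&(abs(l)<.008)&(r[...,2]>-.1)&(r[...,2]<.03)
    if q.sum()>2:print(round(k+.004,3),q.sum(),np.percentile(r[q][:,2],[50,90]))
```

```text
tcp [ 0.6039 -0.0379  0.2615] F [-1.7 -0.5 -0.2] M [-0.02  0.14  0.04] n 445
0.01 17 [0.0101 0.0538 0.0575]
0.014 1 [0.0126 0.0126 0.0126]
0.018 6 [0.0131 0.0144 0.0156]
0.022 2 [0.0166 0.0173 0.0179]
0.026 9 [0.018  0.0191 0.0208]
0.03 24 [0.0101 0.0156 0.0198]
0.034 19 [0.0065 0.0108 0.0145]
0.038 9 [0.0062 0.0072 0.0103]
-0.106 20 [-0.0894 -0.0861]
-0.098 10 [-0.0878 -0.0852]
-0.09 18 [-0.0502 -0.0481]
-0.082 20 [-0.0466 -0.0437]
-0.074 21 [-0.0399 -0.0383]
-0.066 20 [-0.0374 -0.0333]
-0.058 22 [-0.0312 -0.0271]
-0.05 26 [-0.0155 -0.0115]
-0.042 18 [-0.0165 -0.0119]
-0.034 21 [-0.0137 -0.011 ]
-0.026 22 [-0.0097 -0.0053]
-0.018 24 [-0.0046 -0.0018]
```

>>> play_rows(commands="0.4 0 0 0 0; 0.4 0 0 0 0; 0.4 -0.3 0 0.01 0; 0.4 -0.6 0 0.01 0; 0.4 -0.9 0 0.01 0")

```text
t: 18.7
tcp_pos: [0.6619, -0.0897, 0.2591]
tcp_rot: [[0.991, -0.137, -0.001], [-0.137, -0.991, 0.001], [-0.001, -0.001, -1.0]]
wrist_force: [-1.2, -0.5, -0.6]
grip_width: 0.221
```

>>> play_rows(commands="0 -0.9 0 0.01 0; 0 -0.9 0 0 0; 0 -0.9 0 0 0; 0 -0.9 0 0 0; 0 -0.9 0 0 0")

```text
t: 19.12
tcp_pos: [0.6612, -0.2274, 0.259]
tcp_rot: [[0.992, -0.125, -0.001], [-0.125, -0.992, 0.001], [-0.001, -0.0, -1.0]]
wrist_force: [0.6, 0.5, -1.5]
grip_width: 0.218
```

>>> play_rows(commands="-0.88 -0.25 -0.7 0 0; -0.88 -0.25 -0.7 0 0; -0.88 -0.25 -0.7 0 0; -0.88 -0.25 -0.7 0 0; -0.88 -0.25 -0.7 0 0")

```text
t: 19.53
tcp_pos: [0.5278, -0.2637, 0.1531]
tcp_rot: [[0.992, -0.125, -0.001], [-0.125, -0.992, 0.001], [-0.001, -0.001, -1.0]]
wrist_force: [-0.4, -1.3, -2.5]
grip_width: 0.22
```

>>> play_rows(commands="0 0 0 0 0; 0 0 0 0 0; 0 0 0 0 0; 0 0 0 0 0; 0 0 0 0 0")

```text
t: 19.95
tcp_pos: [0.5315, -0.2641, 0.1565]
tcp_rot: [[0.992, -0.124, 0.003], [-0.124, -0.992, -0.001], [0.003, 0.001, -1.0]]
wrist_force: [0.0, 0.4, -2.2]
grip_width: 0.226
```

>>> play_rows(commands="0 0 -0.4 0 0; 0 0 -0.5 0 0; 0 0 -0.5 0 0; 0 0 -0.3 0 0; 0 0 -0.1 0 0")

```text
t: 20.37
tcp_pos: [0.5289, -0.2643, 0.0989]
tcp_rot: [[0.992, -0.124, -0.003], [-0.124, -0.992, -0.001], [-0.002, 0.001, -1.0]]
wrist_force: [-2.6, -5.1, -4.5]
grip_width: 0.223
```

>>> play_rows(commands="0 0 -0.1 0 0; 0 0 -0.1 0 0; 0 0 -0.1 0 0; 0 0 -0.1 0 0; 0 0 -0.1 0 0")

```text
t: 20.78
tcp_pos: [0.5336, -0.2657, 0.0894]
tcp_rot: [[0.992, -0.125, 0.008], [-0.125, -0.992, -0.004], [0.009, 0.003, -1.0]]
wrist_force: [8.4, -2.2, 10.9]
grip_width: 0.223
```

Run:
```python
from h import *
tilt('s14')
```

```text
tcp [ 0.5336 -0.2657  0.089 ] F [ 7.2 -4.3  8.9] M [-0.64 -0.49  0.28] n 581
0.01 9 [0.0075 0.0522 0.0586]
0.014 4 [0.01   0.0108 0.0113]
0.018 3 [0.0129 0.014  0.0142]
0.022 6 [-0.0224  0.0146  0.0175]
0.026 12 [-0.0578 -0.0205  0.0176]
0.03 13 [-0.0576 -0.0563  0.0174]
0.034 23 [-0.0587  0.0123  0.0204]
0.038 19 [0.002  0.0047 0.012 ]
0.042 2 [0.0048 0.0053 0.0059]
```

>>> play_rows(commands="0.06 -0.02 -0.1 0 0; 0.06 -0.02 -0.1 0 0; 0.06 -0.02 -0.1 0 0; 0.055 -0.007 -0.1 0 0; 0.05 -0.007 -0.1 0 0")

```text
t: 21.25
tcp_pos: [0.541, -0.2671, 0.0733]
tcp_rot: [[0.992, -0.125, 0.005], [-0.125, -0.992, -0.003], [0.005, 0.002, -1.0]]
wrist_force: [2.1, -1.5, 7.8]
grip_width: 0.219
```

Run:
```python
from h import *
tilt('s15')
```

```text
tcp [ 0.5409 -0.267   0.0725] F [ 4.2 -2.   6.1] M [-0.24  0.01  0.21] n 887
0.01 12 [0.0085 0.0543 0.0579]
0.014 5 [-0.0226  0.0094  0.0106]
0.018 13 [-0.0434 -0.0376  0.0124]
0.022 11 [-0.0428  0.0097  0.012 ]
0.026 30 [-0.059  -0.0437  0.0127]
0.03 10 [-0.0528 -0.041   0.014 ]
0.034 11 [0.0104 0.0131 0.0161]
0.038 24 [-0.0018  0.0056  0.0121]
0.042 1 [0.0025 0.0025 0.0025]
```

>>> play_rows(commands="0 0 -0.1 0 0; 0 0 -0.1 0 0; 0 0 -0.1 0 0; 0 0 -0.1 0 0; 0 0 -0.1 0 0")

```text
t: 21.72
tcp_pos: [0.5409, -0.2671, 0.0581]
tcp_rot: [[0.992, -0.125, 0.005], [-0.125, -0.992, -0.002], [0.005, 0.002, -1.0]]
wrist_force: [2.2, -1.2, 6.4]
grip_width: 0.222
```

>>> play_rows(commands="0 0 -0.1 0 0; 0 0 -0.1 0 0; 0 0 -0.08 0 0; 0 0 0 0 0; 0 0 0 0 0")

```text
t: 22.13
tcp_pos: [0.5405, -0.267, 0.0494]
tcp_rot: [[0.992, -0.125, 0.004], [-0.125, -0.992, -0.002], [0.004, 0.002, -1.0]]
wrist_force: [3.4, -1.7, 4.7]
grip_width: 0.221
```

Run:
```python
from h import *
tilt('s16')
```

```text
tcp [ 0.5405 -0.267   0.0494] F [ 3.9 -1.7  4.6] M [-0.2   0.02  0.08] n 8520
0.01 10 [0.004  0.0056 0.0587]
0.014 9 [0.0023 0.0049 0.0581]
0.018 6 [0.0038 0.0058 0.0077]
0.022 6 [0.0033 0.0069 0.008 ]
0.026 18 [-0.0407 -0.0328  0.0067]
0.03 16 [-0.0422 -0.0358  0.0071]
0.034 21 [-0.0522 -0.0414  0.0073]
0.038 40 [-0.0504 -0.0076  0.0051]
0.042 3 [-0.0542 -0.0535 -0.053 ]
0.046 11 [-0.0529 -0.0517 -0.0476]
0.05 3 [-0.0502 -0.0486 -0.047 ]
0.054 9 [-0.0517 -0.049  -0.0478]
```

>>> play_rows(commands="0 0 -0.06 0 0; 0 0 -0.06 0 0; 0 0 -0.05 0 0; 0 0 -0.05 0 0; 0 0 0 0 0")

```text
t: 22.6
tcp_pos: [0.5407, -0.2671, 0.0461]
tcp_rot: [[0.992, -0.125, 0.004], [-0.125, -0.992, -0.002], [0.004, 0.002, -1.0]]
wrist_force: [-11.4, 6.6, 34.3]
grip_width: 0.224
```

>>> play_rows(commands="0 0 0.2 0 0; 0 0 0.4 0 0; 0 0 0.8 0 0; 0 0 1 0 0; 0 0 1 0 0")

```text
t: 23.02
tcp_pos: [0.5374, -0.2652, 0.1429]
tcp_rot: [[0.992, -0.125, -0.002], [-0.125, -0.992, 0.002], [-0.003, -0.002, -1.0]]
wrist_force: [0.9, -0.5, -0.8]
grip_width: 0.218
```

>>> play_rows(commands="0.1 0 0.9 0 0; 0.2 0 0.9 0 0; 0.2 0 0.9 0 0; 0.2 0 0.8 0 0; 0.2 0 0.5 0 0")

```text
t: 23.43
tcp_pos: [0.5662, -0.2661, 0.2664]
tcp_rot: [[0.992, -0.125, 0.003], [-0.125, -0.992, -0.001], [0.003, 0.001, -1.0]]
wrist_force: [0.7, -1.2, -1.3]
grip_width: 0.219
```

Run:
```python
from h import *
tilt('s17')
```

```text
tcp [ 0.5679 -0.2665  0.2692] F [-0.8  0.5  1.8] M [0.03 0.02 0.01] n 535
0.01 20 [0.001  0.0522 0.0584]
0.014 10 [0.0002 0.0014 0.0036]
0.018 7 [-0.0004  0.0024  0.0037]
0.022 10 [0.0012 0.0027 0.0056]
0.026 8 [0.0025 0.0029 0.0033]
0.03 7 [0.001  0.0018 0.0039]
0.034 33 [-0.015  -0.0045  0.0028]
0.038 12 [-0.0131 -0.0069  0.0005]
```

>>> play_rows(commands="0.6 0.1 0.2 0 0; 0.6 0.3 0.2 0 0; 0.6 0.6 0.2 0 0; 0.5 0.9 0.1 0 0; 0.3 0.9 0 0 0")

```text
t: 23.9
tcp_pos: [0.6441, -0.1814, 0.2832]
tcp_rot: [[0.992, -0.126, -0.0], [-0.126, -0.992, 0.001], [-0.0, -0.001, -1.0]]
wrist_force: [0.1, -0.2, -1.6]
grip_width: 0.219
```

>>> play_rows(commands="0 0.95 0 0 0; 0 0.95 0 0 0; 0 0.95 0 0 0; 0 0.95 0 0 0; 0 0.95 0 0 0")

```text
t: 24.32
tcp_pos: [0.6425, -0.038, 0.2824]
tcp_rot: [[0.992, -0.125, -0.002], [-0.125, -0.992, 0.001], [-0.002, -0.0, -1.0]]
wrist_force: [1.0, 0.3, -1.8]
grip_width: 0.219
```

>>> play_rows(commands="0 0.95 0 0 0; 0 0.95 0 0 0; 0 0.95 0 0 0; 0 0.95 0 0 0; 0 0.95 0 0 0")

```text
t: 24.73
tcp_pos: [0.6424, 0.1044, 0.2824]
tcp_rot: [[0.992, -0.125, -0.002], [-0.125, -0.992, 0.0], [-0.002, 0.0, -1.0]]
wrist_force: [0.3, -0.4, -2.2]
grip_width: 0.22
```

>>> play_rows(commands="0 0.95 0 0 0; 0 0.95 0 0 0; 0 0.95 0 0 0; 0 0.95 -0.2 0 0; 0 0.8 -0.4 0 0")

```text
t: 25.15
tcp_pos: [0.6431, 0.2432, 0.2664]
tcp_rot: [[0.992, -0.124, 0.001], [-0.124, -0.992, 0.001], [0.001, -0.001, -1.0]]
wrist_force: [0.8, 0.5, -1.6]
grip_width: 0.222
```

>>> play_rows(commands="0 0.5 -0.6 0 0; 0 0.5 -0.8 0 0; 0 0.3 -0.8 0 0; 0 0 -0.8 0 0; 0 0 -0.7 0 0")

```text
t: 25.57
tcp_pos: [0.6416, 0.2806, 0.1513]
tcp_rot: [[0.992, -0.124, -0.003], [-0.124, -0.992, -0.001], [-0.003, 0.001, -1.0]]
wrist_force: [-0.1, 0.2, -2.2]
grip_width: 0.226
```

>>> play_rows(commands="0 0 -0.6 0 0; 0 0 -0.4 0 0; 0 0 -0.2 0 0; 0 0 -0.1 0 0; 0 0 0 0 0")

```text
t: 25.98
tcp_pos: [0.6432, 0.2798, 0.1155]
tcp_rot: [[0.992, -0.125, -0.0], [-0.125, -0.992, -0.0], [-0.0, 0.0, -1.0]]
wrist_force: [0.1, -0.8, -1.1]
grip_width: 0.225
```

>>> play_rows(commands="0 0 0 0 0; 0 0 0 0 0; 0 0 0 0 0; 0 0 0 0 0; 0 0 0 0 0")

```text
t: 26.4
tcp_pos: [0.6436, 0.28, 0.1165]
tcp_rot: [[0.992, -0.125, 0.001], [-0.125, -0.992, 0.0], [0.001, -0.0, -1.0]]
wrist_force: [-0.9, 0.0, -1.9]
grip_width: 0.225
```

Run:
```python
from h import *
np.set_printoptions(precision=4,suppress=True)
tilt('s18')
a,d=cap('top','t18');W=cloud('top',d);s=monitor.observe();p=s['tcp_pos'];ux=s['tcp_rot'][:,0];r=W-p;u=r@ux;l=r@np.array([-ux[1],ux[0],0])
for k in np.arange(-.13,-.015,.01):
    q=(u>=k)&(u<k+.01)&(abs(l)<.012)&(r[...,2]>-.06)&(r[...,2]<.03)
    if q.sum()>2:print(round(k+.005,3),q.sum(),r[q][:,2].mean(),W[q].mean(0))
m=(abs(W[...,0]-.6636)<.04)&(abs(W[...,1]+.0122)<.04)&(W[...,2]>.012)&(W[...,2]<.06);print('cap',m.sum(),W[m].mean(0))
b=cv2.imread('pics/s18.png');cv2.imwrite('pics/m8.png',np.hstack([a,b])[:, :][::1,::1] if 0 else cv2.resize(np.vstack([a[100:300],b[100:300]]),None,fx=1.5,fy=1.5))
```

```text
tcp [0.6435 0.2799 0.1162] F [ 0.5 -0.5 -1.4] M [-0.   -0.04 -0.02] n 410
0.01 12 [0.0039 0.006  0.0517]
0.014 6 [0.002  0.004  0.0331]
0.018 8 [0.0037 0.0047 0.0064]
0.022 5 [0.0023 0.0032 0.0054]
0.026 8 [0.0029 0.0046 0.0055]
0.03 6 [0.0031 0.0055 0.0067]
0.034 10 [-0.0058  0.0036  0.0056]
0.038 24 [-0.0126 -0.0042  0.0038]
-0.065 20 0.002942133193327512 [0.5794 0.2885 0.119 ]
-0.055 34 0.006360495956975311 [0.5898 0.286  0.1224]
-0.045 22 0.0075185827893393875 [0.5992 0.2845 0.1236]
-0.035 27 0.0036874701468375642 [0.6085 0.2826 0.1197]
-0.025 28 0.004545077264359035 [0.6186 0.2834 0.1206]
-0.015 32 0.00364477715195069 [0.6284 0.2794 0.1197]
cap 134 [ 0.6685 -0.0119  0.0324]
```

View pics/m8.png

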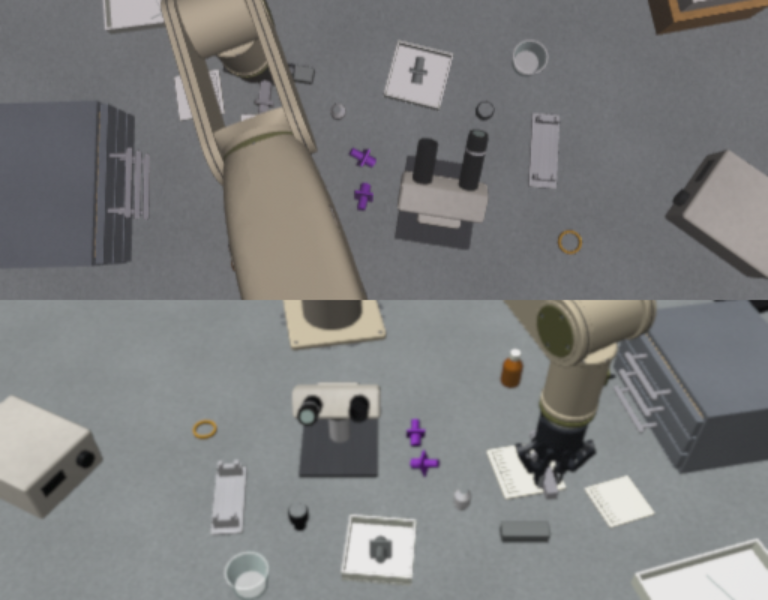

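```bash
python3 -c "
from station import order
print(order.sign_off())"
```

```text
the job is handed in; nothing more can be done
None
```

The job is done and handed in; `sign_off` reported no verdict.

- **Plug:** I pulled it out along the tube's axis and lowered it into the white dish until light contact (about 7 N), then let go. The last pictures show it still lying in the dish.
- **Gauge tilt:** The tool can only point straight down, so I pivoted the gauge in the grip by pressing its tip up under the other tube's eyepiece. That gave about 31° against the tube's 35°, inside the 0.15 rad limit.
- **Insertion:** I slid the rod in until the collar stopped. The arm stopped moving at a push of about 13.5 N at the wrist, and the picture showed the collar on the rim. I then withdrew it completely.
- **Levelling:** I pressed the gauge back down into its rest to level it, which peaked at about 35–37 N at the wrist, and lifted it out again.

**Last checks:**
- The gauge is held still and level to within a few degrees.
- Its tip is at about (0.536, 0.294) m, against a plate centre of (0.536, 0.295) m, and roughly 10 cm above the plate. The arm hides the tip itself, so this comes from the measured tail and the gauge's length.
- The bystanders look unmoved in the last pictures. I did not measure them again.

No check failed. Depth readings of the gauge's height in the grip disagreed with each other by 3–6 mm, which is well inside the allowed range.

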